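Lock the gauge carriage with the ball-lock pin

TASK

Push the gauge carriage gently home into the clevis of the locking fixture. Lock it there with the ball-lock pin from the rack (the one with a push button in the end of its handle): stand its nose in the clevis hole, press the button to draw the balls in, slide the pin fully down to its shoulder and let the button spring out. Then prove the lock by tugging the handle straight up, hard against the balls, with a steady 10 to 15 N for half a second (how much play it has is not known), and let go, leaving the pin upright in the clevis; keep every push and pull on the pin, carriage and fixture below 30 N, and leave the plain pin, the wrench, the tee fitting and the knurled nut where they are.

Things in the scene. Friction and masses are not known exactly. Their poses are not given: they have to be found in the camera images.
- fixture: Locking fixture, fixed: dark steel base 70 x 225 mm, 12 mm thick, aluminium clevis at its +y end. Origin under the clevis hole, at table height; y the way the carriage slides home. Base from y -180 to +45 mm. Upper ear 44 x 46 mm, 64 to 80 mm above the table; lower ear 6 mm thick, its underside set stiffly anywhere from 41 to 47 mm, unmeasured; behind them (y 23 to 45 mm) an upright block level with the upper ear.
- hole_mouth (a point): Centre of the mouth of the vertical 13 mm hole in the flat top of the clevis, 80 mm above the table. The hole runs through both ears; holes and pin are polished and oiled (friction about 0.3). Axes as the fixture's.
- carriage (a joint): Slide of the grey gauge carriage (block 50 x 56 mm, top 46 mm above the table) along the fixture, m: 0 farthest from the clevis, 0.070 home against its slightly springy rubber stop; 0.0685 counts as home. It starts at 0 to 0.025 and stays where left; friction about 2.5 N.
- mount_hex (a point): Axis of the brass adapter that stands on the carriage, 64 mm above the table: hexagon 27 mm wide from 49 to 72 mm above the table, then a 16 to 19 mm spigot up to 91 mm. Push or hold the carriage by it. When home it lies at y = -70 mm of the hole. Axes as the fixture's.
- tongue_root (a point): Where the carriage's steel tongue (32 mm wide, 52.5 to 62.5 mm above the table) joins it, mid-thickness, 48 mm behind the tongue's 13 mm hole. The tongue goes between the ears; when home its hole is in line with theirs along y. Across (x) it floats up to 2.5 mm with 3 N of friction and starts up to 1.5 mm out of line, unmeasured; the pin's tapered nose must draw it over.
- pin_handle (a point): Ball-lock pin, 0.1 kg, hanging in the rack by its shoulder: centre of its handle, 17 mm above the shoulder's underside; z up along the pin. Handle 20 to 22 mm in diameter, 34 mm long with the shoulder flange (26 mm in diameter, 5 mm thick) at its foot. Button top 23 mm above this point. Pin fully home: this point 17 mm above hole_mouth, with 2 to 8 mm of play upward before its balls bear; held off-centre it rubs.
- pin_tip (a point): Lower end of the pin's 12 mm shank, 61 mm below the shoulder; the last 6 mm taper to 5 mm. Four balls, 16 to 20 mm above the tip, stand out to 17 mm across: they stop the pin at the hole's mouth, standing by itself with 16 mm of nose in the hole and shoulder 45 mm above the clevis, until the button is pressed. Fully home, they spring out below the lower ear.
- pin_button (a joint): Travel of the 16 mm wide, slippery steel button in the upper end of the pin's handle, m: 0 out, 6 mm proud (balls out), 0.004 pressed (balls in). Spring 3 N at first, 5.4 N when pressed; further push bears on the pin, and passing the tongue takes some newtons more. It cannot spring out while the balls are inside the holes.
- rack: Black rack block, 135 x 50 mm, 68 mm high, fixed; origin at the centre of its underside, x along its length. Its two 22 mm holes, at x = -36 and +36 mm, hold the ball-lock pin and the plain pin, either way round, shoulders resting on its top.
- plain_handle (a point): Plain headed pin without button or balls: middle of its handle, 20 mm in diameter, 24 mm high (lower than the other). It stays in the rack.
- wrench: Open-end wrench, 37 x 165 x 7 mm, bystander lying near the robot's edge of the table. Origin at its middle, underside.
- tee: Steel tee fitting, 44 x 64 x 26 mm, bystander. Origin at its middle, underside.
- nut: Knurled coupling nut, 36 mm in diameter, 18 mm high, bystander. Origin at its middle, underside.
Things that resemble listed ones, but are neither listed nor needed, are in the scene too. Leave any red look-alike of the part that bears pin_handle alone.

How it is judged (in metres and radians):
On the way, in this order (a step that is already met when the one before it is completed fails the run):
1. the carriage is home in the clevis (value of joint carriage above 0.0685 m and velocity of joint carriage below 0.005 m/s), for 0.1 s.
2. the ball-lock pin is down to its shoulder through clevis and tongue, its button is out and the fingers are off it (value of joint carriage above 0.0685 m and horizontal distance between pin_handle and hole_mouth below 0.004 m and z of pin_handle in the frame of hole_mouth between 0.0145 and 0.018 m and value of joint pin_button below 0.001 m and contact force between the fingers and pin below 0.3 N), for 0.2 s.
3. the pin is tugged up against its balls with at least 5 N on them, and holds (value of joint carriage above 0.0685 m and horizontal distance between pin_handle and hole_mouth below 0.004 m and z of pin_handle in the frame of hole_mouth between 0.0145 and 0.0265 m and z of pin_handle in the frame of hole_mouth above 0.0182 m and value of joint pin_button below 0.001 m and contact force between pin_balls and fixture above 5 N), for 0.25 s.
At the end, for the whole second after the job is handed in: The carriage is home (joint 0.0685 or more); the ball-lock pin stands upright (within 0.1 rad) through clevis and tongue, its handle centre within 4 mm of the hole's axis and 14.5 to 26.5 mm above the hole's mouth, its button out (under 1 mm pressed), at rest (value of joint carriage above 0.0685 m and horizontal distance between pin_handle and hole_mouth below 0.004 m and z of pin_handle in the frame of hole_mouth between 0.0145 and 0.0265 m and value of joint pin_button below 0.001 m and angle between pin_handle's own z axis and vertical below 0.1 rad and linear speed of pin below 0.02 m/s); the robot touches nothing.
It fails at once if the pin's balls are forced against the fixture, down or up, with more than 30 N, or its button is pressed with more than 30 N (contact force between pin_balls and fixture above 30 N or contact force between the fingers and pin_button above 30 N).
It fails at once if the arm or fingers push on the fixture or carriage with more than 30 N (contact force between any of the arm, the fingers and fixture above 30 N).
It fails at once if the plain pin is disturbed by more than 15 mm (distance of plain_handle from where it was at the start of the episode above 0.015 m).
It fails at once if the wrench, the tee fitting or the knurled nut is moved by more than 20 mm (distance of any of wrench, tee, nut from where it was at the start of the episode above 0.02 m).
It also fails if it takes over 72 s, if anything falls off the work surface, if the arm or the gripper's body presses on something with over 40 N, if the wrist force passes 120 N, or if a joint passes its speed limit or range.

ROBOT

A 6-joint arm with a two-finger parallel gripper is mounted at the origin on a cart in front of the work surface, level with it; the furniture and walls round the work are solid. World frame = base frame: x ahead of the robot, y to its left, z up, the work surface at z = 0. Lengths are in m, angles in degrees, forces in N, time in s.
With the tool pointing down it reaches from about 0.3 to 0.75 m from the base axis. Payload 8.5 kg.
Tool frame: the origin (TCP) lies midway between the tips of the shut fingers; the grasp point (between the pads) lies 19 mm behind it (env.tcp_to_grasp is the z of the grasp point in the tool frame, in m); z points along the fingers, y is the line along which they close (so a half turn about z gives the same grasp; the last joint's range is limited). The gripper opens to 85 mm and grips with 20 to 120 N. Pads are 22 mm wide; open, the fingers measure 114 mm over their backs; the gripper's body (76 mm by 85 mm) begins 54 mm behind the grasp point. The pads swing forward as they close: fully open they stand 13 mm farther back than shut.
Start: joints at [60.716, 21.807, 74.336, -0, 83.858, -12.336], TCP at [0.16, 0.526, 0.231] pointing down, gripper open.
Joint ranges: [-178.18, 178.18], [-50.72, 133.34], [12.68, 142.11], [-81.47, 261.47], [9.98, 163.14], [-165.26, 165.26]. Speed limits (degrees/s): [136.94, 136.94, 180, 180, 180, 180].

INTERFACE

Orientations are given as a 3x3 rotation matrix whose columns are the frame's x, y, z axes.
In Python, from rig import env, imaging, job, models gives the robot as it stands. The module is installed in compiled form; this text tells all that it offers.
- The arm moves only by the tool jog_arm, never from a script. Its argument "plan" is text: rows parted by semicolons, each of 7 numbers parted by spaces: the turn, a rotation vector about the tool's x, y, z in degrees, then the shift along the tool's x, y, z in cm, then the closure in counts, from 0 (fully open) to 255 (shut). In form: rx ry rz x y z claw; .... A call has 1 to 10 rows; each row shifts and turns the commanded pose from where the row before left it, along the tool's axes as they then stand; what a row does not reach is not made up. A row lasts 1/12 s, in which the tool goes at most 41.7 mm and 7.16 degrees, less where a joint would pass 70% of its speed; a pose out of reach is approached as far as the arm can. A call with a gripper value outside its range is refused whole. The fingers move at their own pace and stop on an object; "grip_force" is the grip in N (left out, the last holds). Time passes only in rows, so rows that do not move let the fingers close. It gives the time, the measured TCP pose, the force, the opening and the grip force at its end, in the units of the state.
- env.observe(): the state, without advancing time (a new reading comes with each control period).
- imaging.get_image(name): name is "side" or "top" or "wrist"; returns a dict with "pixels" (400x640x3 uint8, red, green, blue), "depth" (400x640 float32, m along the optical axis (not along the pixel's ray), 0 where there is no reading), "fov_y" (degrees; the focal length in pixels is half the picture's height over the tangent of half this angle, whatever the lens; pixels are square), "cx", "cy" (the principal point, pixels), "distortion" ([k1, k2, p1, p2, k3] as OpenCV has them; the pictures are not rectified), "world_from_camera" (4x4, takes a point from camera to world coordinates). Camera axes: x right, y down, z forward; pixel columns grow to the right and rows downward; lengths in m; the calibration is good to about 2 mm. A picture is of the moment at which its call begins.
- job.close_job(): hands the job in; it is judged then, once.
Trained networks look in the newest picture that a camera, given by its name, has taken for a name from the list of things; names that differ only in an ending like _2 or _b are one class to them, and where a whole thing is asked for, a point or a joint stands for the part that bears it (a point fixed in the world has none). Each returns a list of dicts, best first, with "confidence" (0 to 1); they miss things now and then, are a little off and sometimes report something else, mostly with a low value. They report only what shows in the picture. A call takes as long as a camera call. They do not tell look-alikes from the thing itself.
- models.outline_of(camera, query): "region" (400x640 bool, what is visible of it) and "bbox" ([centre column, centre row, width, height] in pixels, round what is visible of it).
- models.tip_of(camera, query): "at" ([column, row] in pixels: a listed point, or the origin of a listed thing).
The state is a dict: "time_s": time; "q": joint angles; "qvel": joint speeds; "joint_efforts": joint torques, N m; "position": TCP position; "tool_rot": TCP orientation; "ft_force": force on the tool from outside, world axes, zero at the start; "wrist_torque": the same for the moment, N m; "grip_width": finger opening in m; "gripper_force": force on a finger pad.
Only numpy, scipy, OpenCV 4.12 (cv2) and the standard library are available. Lean on these libraries where they do the work, as an engineer would, in place of code of your own. Each camera call takes 0.05 s, during which the arm holds its last target. There are 200 camera calls.

## Working session

There is one attempt and no reset: what is moved stays moved. The work goes in short steps, Python scripts to look and compute and a tool call to move; the robot and the scene stay as the last step left them, time stands still between calls to the robot, and variables do not carry over. Pictures are saved under pics/ and viewed, at most 10 in all, crops included, and the job is handed in when it is done.

Besides the shell and the picture viewer there is one more tool, called by a JSON object that holds its "api" and its "payload". jog_arm: Moves the arm, as the interface text tells. Its arguments: {"type":"object","properties":{"plan":{"type":"string"},"grip_force":{"type":"number"}},"required":["plan"]}

```bash
mkdir -p pics
cat > h.py <<'E'
import numpy as np, cv2
from rig import env, imaging, job, models
def rays(im,uv):
    f=200/np.tan(np.radians(im['fov_y'])/2); K=np.array([[f,0,im['cx']],[0,f,im['cy']],[0,0,1]])
    n=cv2.undistortPoints(np.array(uv,float).reshape(-1,1,2),K,np.array(im['distortion'],float))[:,0]
    return np.c_[n,np.ones(len(n))]
def onz(im,uv,z):
    T=np.array(im['world_from_camera']); d=rays(im,uv)@T[:3,:3].T; o=T[:3,3]
    return o+d*((z-o[2])/d[:,2])[:,None]
def cloud(im,mask=None):
    d=im['depth']; m=d>0
    if mask is not None: m&=mask
    v,u=np.nonzero(m); T=np.array(im['world_from_camera'])
    return (rays(im,np.c_[u,v])*d[v,u][:,None])@T[:3,:3].T+T[:3,3],u,v
def save(im,name,crop=None,s=1):
    p=im['pixels'][:,:,::-1]
    if crop: p=p[crop[1]:crop[3],crop[0]:crop[2]]
    cv2.imwrite('pics/'+name,cv2.resize(p,None,fx=s,fy=s,interpolation=cv2.INTER_CUBIC))
E
cat > a.py <<'E'
from h import *
np.set_printoptions(precision=4,suppress=True)
print(env.observe()['time_s'],env.tcp_to_grasp)
Z={'fixture':0,'hole_mouth':.08,'mount_hex':.064,'pin_handle':.085,'plain_handle':.08,'rack':0,'wrench':0,'tee':0,'nut':0}
for c in ['top','side']:
    im=imaging.get_image(c); save(im,c+'0.png'); print(c,im['world_from_camera'][:3,3] if hasattr(im['world_from_camera'],'shape') else im['world_from_camera'])
    for q,z in Z.items():
        for r in models.tip_of(c,q)[:3]: print(q,r['confidence'],np.array(r['at']),onz(im,[r['at']],z)[0])
E
python3 a.py
```

```text
0.0 -0.0187
top [ 0.3688 -0.0291  1.0579]
fixture 0.75 [252.1 200.8] [0.53   0.1584 0.    ]
fixture 0.51 [287.5 201.3] [0.5273 0.0648 0.    ]
hole_mouth 0.62 [244.6 199. ] [0.5225 0.1628 0.08  ]
hole_mouth 0.46 [225.4 169.9] [0.5962 0.2118 0.08  ]
mount_hex 0.6 [293.7 204.9] [0.5086 0.0438 0.064 ]
pin_handle 0.62 [434.6 221.5] [ 0.4606 -0.2962  0.085 ]
pin_handle 0.56 [404.8 223. ] [ 0.458  -0.2241  0.085 ]
pin_handle 0.45 [382.1 258.6] [ 0.3742 -0.1668  0.085 ]
plain_handle 0.53 [399.3 196.5] [ 0.5233 -0.2145  0.08  ]
rack 0.67 [396.1 212.5] [ 0.4937 -0.2195  0.    ]
rack 0.44 [310.7 260.7] [0.3717 0.0051 0.    ]
wrench 0.55 [311.2 260. ] [0.3735 0.0038 0.    ]
tee 0.75 [367.1 163.6] [ 0.6259 -0.1475  0.    ]
nut 0.67 [223.6 167.8] [0.6206 0.2365 0.    ]
side [ 0.1848 -0.8338  0.5075]
fixture 0.69 [308.3 197.7] [0.522  0.1655 0.    ]
hole_mouth 0.88 [303.9 171.8] [0.5102 0.1646 0.08  ]
mount_hex 0.62 [320.7 196.6] [0.5101 0.0348 0.064 ]
pin_handle 0.85 [295.6 245. ] [ 0.3762 -0.1879  0.085 ]
pin_handle 0.75 [361.6 272.7] [ 0.4548 -0.311   0.085 ]
pin_handle 0.71 [340.9 249.1] [ 0.4507 -0.2309  0.085 ]
plain_handle 0.61 [373.9 237.1] [ 0.5318 -0.2064  0.08  ]
rack 0.58 [359.2 283. ] [ 0.49  -0.235  0.   ]
wrench 0.62 [269.4 229.9] [0.376 0.029 0.   ]
tee 0.56 [392.9 245. ] [ 0.6212 -0.135   0.    ]
nut 0.54 [330.5 181. ] [0.6236 0.2529 0.    ]
```

Run:
```python
import cv2,numpy as np
t=cv2.imread('pics/top0.png');s=cv2.imread('pics/side0.png')
a=cv2.resize(t[130:300,190:470],(800,486),interpolation=2);b=cv2.resize(s[140:320,230:450],(733,600),interpolation=2)
cv2.imwrite('pics/t1.png',a);cv2.imwrite('pics/s1.png',b)
```

```text
(no output)
```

View pics/t1.png

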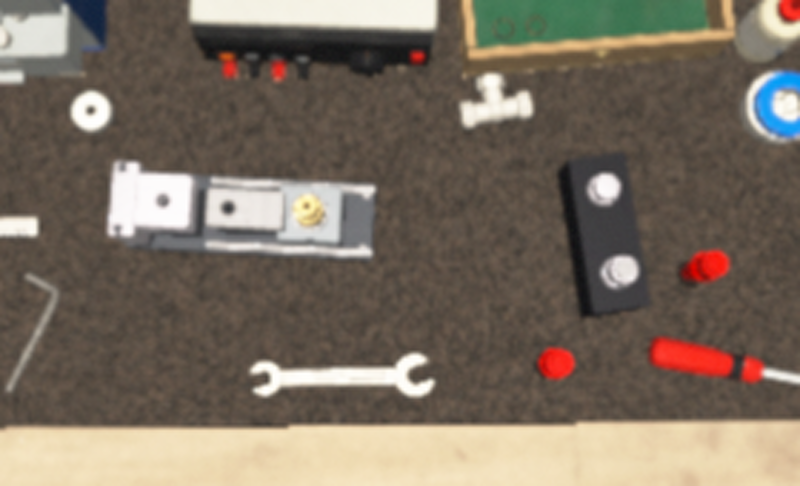

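View pics/s1.png

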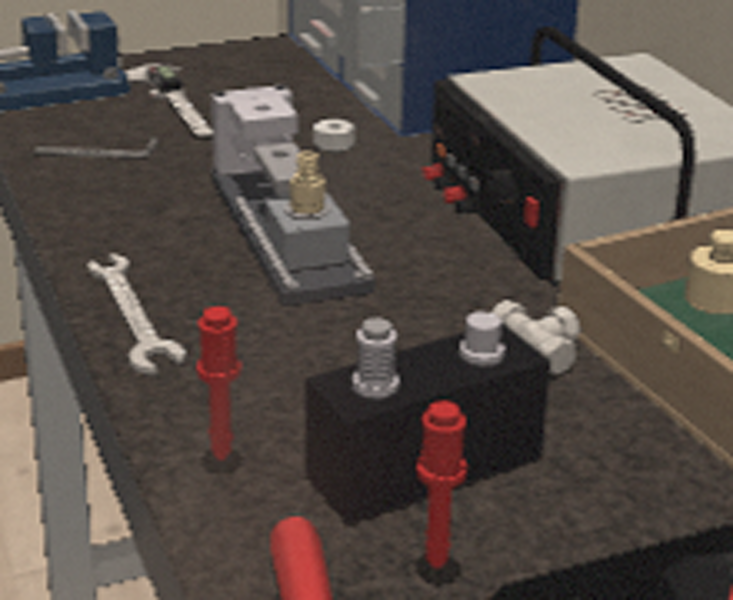

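The crops show the ball-lock pin (ribbed handle, button) at top-pixel (408,224). It could be mistaken for three things: the plain pin in the rack at (401,196), and the red look-alikes at (385,257) and (438,223). The fixture's clevis hole is at about (247,200) and the adapter at about (298,203).

```bash
cat >> h.py <<'E'
np.set_printoptions(precision=4,suppress=True)
def to(p,ydir=None,grasp=False):
    """print tool-frame turn (deg) and shift (cm) from measured pose to vertical pose with TCP at p, tool y along ydir angle (deg, mod 180)"""
    s=env.observe(); R=np.array(s['tool_rot']); x=np.array(s['position'])
    a=np.degrees(np.arctan2(R[1,1],R[0,1])); print('now',x,'yang',a,'tilt',R[:,2],'q6',s['q'][5])
    if ydir is not None: d=(ydir-a+90)%180-90; print('rz',-d,'(turn last)')
    print('shift cm',R.T@(np.array(p)-x)*100)
E
python3 - <<'E'
from h import *
s=env.observe(); print(np.array(s['tool_rot'])); im=imaging.get_image('wrist'); R=np.array(s['tool_rot']); T=np.array(im['world_from_camera'])
print('cam in tool',R.T@(T[:3,3]-s['position']),'\n',R.T@T[:3,:3],im['fov_y'],im['cx'],im['cy'])
# top depth cloud of fixture and rack regions
im=imaging.get_image('top')
P,u,v=cloud(im)
for nm,(x0,x1,y0,y1,z0,z1) in {'clevis top':(.45,.6,.1,.26,.072,.088),'carriage top':(.45,.6,-.05,.12,.04,.052),'spigot':(.47,.56,-.02,.1,.08,.1),'tongue':(.45,.6,0,.16,.058,.067),'rack top':(.4,.6,-.3,-.15,.06,.076)}.items():
    k=(P[:,0]>x0)&(P[:,0]<x1)&(P[:,1]>y0)&(P[:,1]<y1)&(P[:,2]>z0)&(P[:,2]<z1)
    if k.sum()>5: 
        print(nm,k.sum(),P[k].mean(0),P[k].min(0),P[k].max(0),cv2.minAreaRect((P[k][:,:2]*1000).astype(np.float32)))
E
```

```text
[[-0.9566  0.2916  0.    ]
 [ 0.2916  0.9566 -0.    ]
 [-0.     -0.     -1.    ]]
cam in tool [ 0.0755 -0.0009 -0.1439] 
 [[-0.0006 -0.9566 -0.2913]
 [ 1.     -0.0002 -0.0012]
 [ 0.0011 -0.2914  0.9566]] 63.55602988933517 316.58009562288476 199.19891566673525
clevis top 571 [0.5218 0.172  0.0798] [0.4912 0.1336 0.072 ] [0.556  0.2039 0.0859] ((522.7140502929688, 168.88853454589844), (69.34274291992188, 64.68785858154297), 87.6316146850586)
carriage top 317 [0.5113 0.0322 0.0462] [0.4874 0.0064 0.0405] [0.5393 0.1044 0.052 ] ((514.4736328125, 55.82926559448242), (98.1619644165039, 49.872982025146484), 85.6980209350586)
spigot 30 [0.5126 0.0344 0.0889] [0.5055 0.027  0.0813] [0.5193 0.0413 0.0933] ((512.368408203125, 34.15107345581055), (13.816450119018555, 14.260010719299316), 0.41681718826293945)
tongue 334 [0.5152 0.0886 0.0625] [0.4985 0.0234 0.0583] [0.5324 0.1542 0.0669] ((515.550537109375, 88.64291381835938), (130.72634887695312, 33.40935134887695), 89.35650634765625)
rack top 1031 [ 0.4891 -0.2245  0.0683] [ 0.4208 -0.2996  0.06  ] [ 0.5595 -0.1918  0.0759] ((493.6611633300781, -246.89468383789062), (135.64369201660156, 97.31008911132812), 7.489961624145508)
```

Run:
```python
from h import *
to([.56,.09,.23],86.2)
```

```text
now [0.1603 0.5261 0.2313] yang 73.05269144518978 tilt [ 0.  0. -1.] q6 -12.335697063184105
rz -13.147308554810223 (turn last)
shift cm [-50.9445 -30.0656   0.1328]
```

{"api": "jog_arm", "payload": {"plan": "0 0 0 -3.2 -1.88 0 255;0 0 0 -3.2 -1.88 0 255;0 0 0 -3.2 -1.88 0 255;0 0 0 -3.2 -1.88 0 255;0 0 0 -3.2 -1.88 0 255;0 0 0 -3.2 -1.88 0 255;0 0 0 -3.2 -1.88 0 255;0 0 0 -3.2 -1.88 0 255;0 0 0 -3.2 -1.88 0 255;0 0 0 -3.2 -1.88 0 255", "grip_force": 30}}

```text
time_s: 1.93
position: [0.4126, 0.2514, 0.2315]
tool_rot: [[-0.957, 0.292, 0.0], [0.292, 0.957, 0.0], [-0.0, 0.0, -1.0]]
ft_force: [0.5, 0.1, -0.1]
grip_width: 0.0001
gripper_force: 0.0
```

{"api": "jog_arm", "payload": {"plan": "0 0 0 -3.2 -1.88 0 255;0 0 0 -3.2 -1.88 0 255;0 0 0 -3.2 -1.88 0 255;0 0 0 -3.2 -1.88 0 255;0 0 0 -3.2 -1.88 0 255;0 0 0 -3.1 -1.85 0 255;0 0 -6.6 0 0 0 255;0 0 -6.55 0 0 0 255;0 0 0 0 0 0 255"}}

```text
time_s: 2.68
position: [0.5618, 0.0891, 0.231]
tool_rot: [[-0.998, 0.063, -0.0], [0.063, 0.998, 0.0], [0.0, -0.0, -1.0]]
ft_force: [-0.7, 0.6, -0.0]
grip_width: -0.0
gripper_force: 0.0
```

```bash
cat > w.py <<'E'
from h import *
import sys
im=imaging.get_image('wrist'); save(im,sys.argv[1]+'.png',s=1.25)
s=env.observe(); print(s['time_s'],np.array(s['position']),np.array(s['ft_force']),np.array(s['tool_rot'])[:,1])
for a in sys.argv[2:]:
    q,z=a.split(':')
    for r in models.tip_of('wrist',q)[:3]: print(q,r['confidence'],np.array(r['at']),onz(im,[r['at']],float(z))[0])
np.save('w_depth',im['depth'])
P,u,v=cloud(im); np.savez('cl.npz',P=P,u=u,v=v)
E
python3 w.py w1 hole_mouth:.08 mount_hex:.064 tongue_root:.0575 fixture:0
```

```text
2.7333 [0.5616 0.0895 0.2312] [-0.5302  0.104   0.5595] [0.0687 0.9976 0.0001]
hole_mouth 0.84 [390.4 133.8] [0.5186 0.1575 0.08  ]
mount_hex 0.76 [256.9 134.2] [0.5126 0.0344 0.064 ]
mount_hex 0.36 [441.8 201.6] [0.5912 0.2131 0.064 ]
tongue_root 0.87 [278.2 134.8] [0.5151 0.0538 0.0575]
fixture 0.93 [376.5 128.7] [0.5206 0.1591 0.    ]
```

View pics/w1.png

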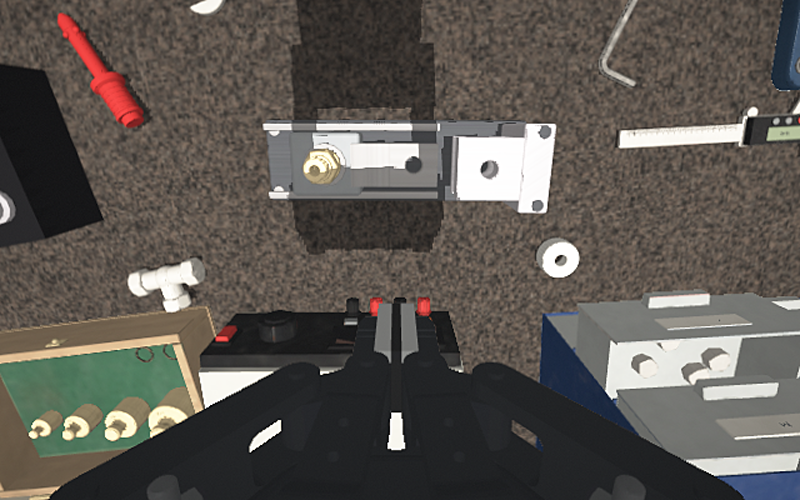

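```bash
cat > f.py <<'E'
from h import *
im=imaging.get_image('wrist'); P,u,v=cloud(im)
def rect(nm,z0,z1,c,r):
    k=(P[:,2]>z0)&(P[:,2]<z1)&(np.hypot(P[:,0]-c[0],P[:,1]-c[1])<r)
    print(nm,k.sum(),np.median(P[k],0),cv2.minAreaRect((P[k][:,:2]*1000).astype(np.float32)))
rect('clevis',.076,.086,(.52,.165),.06)
rect('base',.008,.016,(.515,.09),.16)
rect('hex',.068,.076,(.5126,.0344),.02)
rect('spig',.086,.096,(.5126,.0344),.02)
rect('tongue',.06,.065,(.515,.09),.05)
g=cv2.cvtColor(im['pixels'],cv2.COLOR_RGB2GRAY); x0,y0=380,122
w=g[y0:y0+26,x0:x0+24]; m=(w<(int(w.max())+int(w.min()))//2).astype(np.uint8)
n,l,st,ce=cv2.connectedComponentsWithStats(m)
for i in range(1,n):
    c=ce[i]+[x0,y0]; print(st[i],c,onz(im,[c],.08)[0])
E
python3 f.py
```

```text
clevis 4179 [0.519  0.1744 0.0813] ((520.0524291992188, 169.0526885986328), (68.79688262939453, 63.341949462890625), 86.31531524658203)
base 3788 [0.498  0.1031 0.0133] ((515.197998046875, 89.90744018554688), (225.1044921875, 69.65831756591797), 86.13463592529297)
hex 243 [0.5091 0.0398 0.0724] ((511.6017761230469, 34.388065338134766), (26.76520347595215, 23.019718170166016), 86.25666809082031)
spig 230 [0.5113 0.0346 0.092 ] ((511.8651428222656, 34.18626022338867), (15.150424003601074, 15.35721492767334), 21.232004165649414)
tongue 2097 [0.5137 0.0871 0.0638] ((514.4579467773438, 88.42475128173828), (93.52403259277344, 31.144372940063477), 86.07234191894531)
[ 3  7  7 11 52] [385.9423 133.25  ] [0.5178 0.1547 0.08  ]
[ 7  7 10 14 54] [392.8889 136.1111] [0.5208 0.161  0.08  ]
[11 12  1  1  1] [391. 134.] [0.5188 0.1593 0.08  ]
```

Run:
```python
from h import *
to([.5085,-.0157,.055],86.15)
```

```text
now [0.5614 0.09   0.2315] yang 86.13596357913696 tilt [ 0.0002 -0.     -1.    ] q6 -88.95251884636109
rz -0.014036420863050125 (turn last)
shift cm [  4.5674 -10.9046  17.6474]
```

{"api": "jog_arm", "payload": {"plan": "0 0 0 1.5 -3.6 0 255;0 0 0 1.5 -3.6 0 255;0 0 0 1.55 -3.7 0 255;0 0 0 0 0 4 255;0 0 0 0 0 4 255;0 0 0 0 0 4 255;0 0 0 0 0 4 255;0 0 0 0 0 1.65 255;0 0 0 0 0 0 255"}}

```text
time_s: 3.73
position: [0.5069, -0.0155, 0.0515]
tool_rot: [[-0.998, 0.067, -0.007], [0.067, 0.998, 0.002], [0.007, 0.001, -1.0]]
ft_force: [-0.5, 0.6, 0.5]
grip_width: 0.0001
gripper_force: 0.0
```

{"api": "jog_arm", "payload": {"plan": "0 0 0 0 0.5 0 255;0 0 0 0 0.5 0 255;0 0 0 0 0.5 0 255;0 0 0 0 0.5 0 255;0 0 0 0 0.5 0 255;0 0 0 0 0.5 0 255;0 0 0 0 0 0 255"}}

```text
time_s: 4.32
position: [0.5111, 0.0148, 0.0553]
tool_rot: [[-0.998, 0.065, 0.001], [0.065, 0.998, -0.0], [-0.001, 0.0, -1.0]]
ft_force: [-0.2, 0.2, -0.7]
grip_width: -0.0001
gripper_force: 0.0
```

{"api": "jog_arm", "payload": {"plan": "0 0 0 0 0.4 0 255;0 0 0 0 0.4 0 255;0 0 0 0 0.4 0 255;0 0 0 0 0.4 0 255;0 0 0 0 0.4 0 255;0 0 0 0 0.4 0 255;0 0 0 0 0.4 0 255;0 0 0 0 0.4 0 255;0 0 0 0 0.4 0 255"}}

```text
time_s: 5.07
position: [0.5133, 0.0502, 0.0548]
tool_rot: [[-0.998, 0.066, 0.0], [0.066, 0.998, -0.0], [-0.0, -0.0, -1.0]]
ft_force: [-0.3, -3.9, 1.8]
grip_width: -0.0
gripper_force: 1.5
```

{"api": "jog_arm", "payload": {"plan": "0 0 0 0 0.2 0 255;0 0 0 0 0.2 0 255;0 0 0 0 0.2 0 255;0 0 0 0 0.2 0 255;0 0 0 0 0.1 0 255;0 0 0 0 0 0 255"}}

```text
time_s: 5.57
position: [0.5138, 0.0591, 0.0548]
tool_rot: [[-0.998, 0.066, -0.0], [0.066, 0.998, 0.0], [0.0, 0.0, -1.0]]
ft_force: [1.2, -1.0, 0.3]
grip_width: 0.0002
gripper_force: 0.5
```

```bash
python3 w.py w2 mount_hex:.064
python3 - <<'E'
from h import *
c=np.load('cl.npz');P=c['P']
for z0,z1 in ((.086,.096),(.068,.076)):
    k=(P[:,2]>z0)&(P[:,2]<z1)&(np.hypot(P[:,0]-.5147,P[:,1]-.085)<.03)
    print(k.sum(),P[k].min(0),P[k].max(0))
E
```

```text
5.6167 [0.5137 0.059  0.0547] [ 0.2348 -1.1709  0.2471] [0.0662 0.9978 0.0004]
mount_hex 0.97 [374.7 269.9] [0.5155 0.0853 0.064 ]
1057 [0.5008 0.0563 0.086 ] [0.5232 0.0926 0.096 ]
1315 [0.5007 0.0579 0.068 ] [0.5235 0.099  0.076 ]
```

{"api": "jog_arm", "payload": {"plan": "0 0 0 0 0.1 0 255;0 0 0 0 0.1 0 255;0 0 0 0 0.1 0 255;0 0 0 0 0 0 255"}}

```text
time_s: 6.0
position: [0.5139, 0.0618, 0.0547]
tool_rot: [[-0.998, 0.066, -0.001], [0.066, 0.998, -0.0], [0.001, -0.0, -1.0]]
ft_force: [-0.6, -2.7, -0.3]
grip_width: -0.0002
gripper_force: 1.4
```

{"api": "jog_arm", "payload": {"plan": "0 0 0 0 0.1 0 255;0 0 0 0 0 0 255"}}

```text
time_s: 6.17
position: [0.5139, 0.062, 0.0547]
tool_rot: [[-0.998, 0.066, -0.001], [0.066, 0.998, -0.002], [0.001, -0.002, -1.0]]
ft_force: [-1.8, -7.9, 0.7]
grip_width: 0.0
gripper_force: 4.1
```

{"api": "jog_arm", "payload": {"plan": "0 0 0 0 0.1 0 255;0 0 0 0 0 0 255"}}

```text
time_s: 6.33
position: [0.5139, 0.0622, 0.0547]
tool_rot: [[-0.998, 0.066, -0.001], [0.066, 0.998, -0.003], [0.001, -0.003, -1.0]]
ft_force: [-3.2, -12.7, -0.8]
grip_width: 0.0002
gripper_force: 6.7
```

{"api": "jog_arm", "payload": {"plan": "0 0 0 0 0.1 0 255;0 0 0 0 0 0 255"}}

```text
time_s: 6.5
position: [0.514, 0.0623, 0.0548]
tool_rot: [[-0.998, 0.066, -0.001], [0.066, 0.998, -0.005], [0.001, -0.005, -1.0]]
ft_force: [-2.1, -19.7, 0.5]
grip_width: 0.0
gripper_force: 9.4
```

{"api": "jog_arm", "payload": {"plan": "0 0 0 0 -0.5 0 255;0 0 0 0 -1 0 255;0 0 0 0 -1.5 0 255;0 0 0 0 0 -3.5 255;0 0 0 0 0 -4 255;0 0 0 0 0 -4 255;0 0 0 0 0 -4 255;0 0 0 -0.3 -3.9 -2 255;0 0 0 -0.3 -3.9 0 255;0 0 0 -0.3 -3.9 0 100"}}

```text
time_s: 7.33
position: [0.5137, -0.0815, 0.2305]
tool_rot: [[-0.998, 0.064, 0.004], [0.064, 0.998, -0.001], [-0.004, -0.0, -1.0]]
ft_force: [0.4, 0.4, -0.7]
grip_width: 0.0111
gripper_force: 0.0
```

{"api": "jog_arm", "payload": {"plan": "0 0 0 -0.3 -3.9 0 100;0 0 0 -0.3 -3.9 0 100;0 0 0 -0.3 -3.9 0 100;0 0 -6 0 -1 0 100;0 0 -6 0 0 0 100;0 0 0 0 0 0 100"}}

```text
time_s: 7.83
position: [0.5138, -0.2088, 0.2284]
tool_rot: [[-0.989, -0.145, -0.0], [-0.145, 0.989, 0.001], [-0.0, 0.001, -1.0]]
ft_force: [0.4, 0.1, -0.8]
grip_width: 0.0518
gripper_force: 0.0
```

```bash
python3 w.py w3 pin_handle:.085 plain_handle:.08 pin_tip:.007 rack:0;python3 - <<'E'
from h import *
im=imaging.get_image('side')
P,u,v=cloud(im,models.outline_of('side','mount_hex')[0]['region']); 
for r in models.tip_of('side','mount_hex')[:2]:print(r['confidence'],onz(im,[r['at']],.064))
E
```

```text
7.8833 [ 0.5139 -0.2081  0.2286] [0.8704 0.4981 0.7013] [-0.1402  0.9901  0.0008]
pin_handle 0.91 [284.   55.7] [ 0.4072 -0.2519  0.085 ]
pin_handle 0.81 [389.8 123.3] [ 0.448  -0.1546  0.085 ]
plain_handle 0.61 [609.5 217.1] [0.5038 0.0783 0.08  ]
pin_tip 0.77 [255.6 130. ] [ 0.4791 -0.2829  0.007 ]
pin_tip 0.57 [364.   48.7] [ 0.38  -0.179  0.007]
rack 0.56 [307.1 144.2] [ 0.4873 -0.2242  0.    ]Traceback (most recent call last):
  File "<stdin>", line 3, in <module>
IndexError: list index out of range
```

View pics/w3.png

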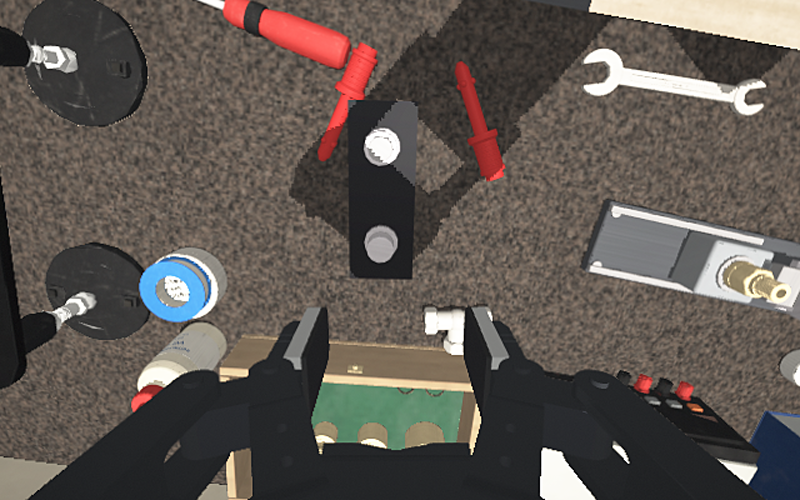

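The wrist view shows the two red look-alikes lying on the table at scaled pixels (360,70) and (485,155). The ball-lock pin (bright, ribbed) stands in the rack at (381,147), and the plain pin is at (380,243). Next I take a close crop and measure.

Run:
```python
from h import *
im=imaging.get_image('wrist'); save(im,'w4.png',(265,75,345,235),3.7); P,u,v=cloud(im)
box=(u>265)&(u<345)&(v>75)&(v<235)
def rect(nm,z0,z1,c=None):
    k=box&(P[:,2]>z0)&(P[:,2]<z1)
    if c: k&=np.hypot(P[:,0]-c[0],P[:,1]-c[1])<.022
    print(nm,k.sum(),np.median(P[k],0),cv2.minAreaRect((P[k][:,:2]*1000).astype(np.float32)), cv2.minEnclosingCircle((P[k][:,:2]*1000).astype(np.float32)))
rect('rack',.062,.072)
a=onz(im,[(305,117)],.105)[0];b=onz(im,[(304,194)],.085)[0];print(a,b)
rect('button',.1055,.114,tuple(a[:2])); rect('htop',.096,.114,tuple(a[:2])); rect('all',.075,.12,tuple(a[:2])); rect('plain',.085,.12,tuple(b[:2]))
im=imaging.get_image('side')
print([ (r['confidence'],onz(im,[r['at']],.064)[0]) for r in models.tip_of('side','mount_hex')[:2]])
```

```text
rack 6327 [ 0.4842 -0.2248  0.0694] ((489.77734375, -224.29974365234375), (135.637939453125, 50.17433166503906), 7.116721153259277) ((489.2928771972656, -224.51150512695312), 71.30948638916016)
[ 0.4527 -0.2262  0.105 ] [ 0.5226 -0.2186  0.085 ]
button 310 [ 0.4537 -0.2287  0.1093] ((453.8644104003906, -228.7254638671875), (15.183694839477539, 15.276535987854004), 79.05384826660156) ((452.89166259765625, -229.29640197753906), 8.834731101989746)
htop 567 [ 0.4535 -0.2284  0.1084] ((453.88201904296875, -228.7897186279297), (21.09964942932129, 21.35286521911621), 29.18947982788086) ((453.848388671875, -228.60311889648438), 10.902169227600098)
all 616 [ 0.4529 -0.2281  0.1072] ((453.30706787109375, -227.87887573242188), (21.99199676513672, 22.855417251586914), 8.127752304077148) ((452.7123718261719, -228.05801391601562), 12.011005401611328)
plain 382 [ 0.5242 -0.2198  0.0926] ((525.0745239257812, -219.81472778320312), (19.065677642822266, 19.329824447631836), 55.54648208618164) ((525.367919921875, -220.15383911132812), 10.217264175415039)
[(0.7, array([0.5077, 0.0681, 0.064 ]))]
```

View pics/w4.png

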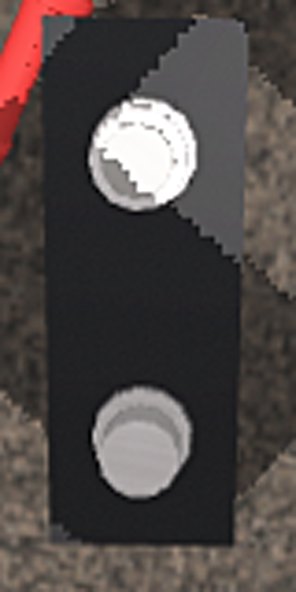

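Run:
```python
from h import *
P=np.load('cl.npz')['P']
Q,u,v=cloud(imaging.get_image('top'))
for P in (P,Q):
    k=(P[:,2]>.083)&(P[:,2]<.096)&(abs(P[:,0]-.514)<.02)&(P[:,1]>.02)&(P[:,1]<.11)
    print(k.sum(),P[k].min(0),P[k].max(0),np.median(P[k],0))
to([.4540,-.2287,.074],97)
```

```text
310 [0.5072 0.0794 0.083 ] [0.5227 0.0956 0.0932] [0.5147 0.0849 0.09  ]
27 [0.5098 0.0819 0.0834] [0.5224 0.0945 0.0945] [0.5156 0.0891 0.0902]
now [ 0.5141 -0.2076  0.2288] yang 98.19970769148924 tilt [ 0.0001 -0.     -1.    ] q6 -132.4259806372898
rz 1.1997076914892375 (turn last)
shift cm [ 6.2523 -1.2286 15.4823]
```

{"api": "jog_arm", "payload": {"plan": "0 0 0 3.1 -0.6 0 100;0 0 0 3.1 -0.63 2 100;0 0 0 0 0 3.5 100;0 0 0 0 0 3.5 100;0 0 0 0 0 1.5 100;0 0 0 0 0 0.5 100;0 0 0 0 0 0 100;0 0 0 0 0 0 100"}}

```text
time_s: 9.05
position: [0.455, -0.2292, 0.1198]
tool_rot: [[-0.99, -0.143, 0.001], [-0.143, 0.99, -0.001], [-0.001, -0.001, -1.0]]
ft_force: [0.5, 0.1, 0.7]
grip_width: 0.0522
gripper_force: 0.0
```

Run:
```python
from h import *
to([.4540,-.2287,.074],98.2)
im=imaging.get_image('wrist'); P,u,v=cloud(im)
k=(P[:,2]>.096)&(P[:,2]<.115)&(np.hypot(P[:,0]-.454,P[:,1]+.2287)<.02)
print(k.sum(),cv2.minEnclosingCircle((P[k][:,:2]*1000).astype(np.float32)),P[k].max(0))
```

```text
now [ 0.455  -0.2292  0.1198] yang 98.20910385464593 tilt [ 0.0012 -0.001  -1.    ] q6 -138.27335130019793
rz 0.009103854645928777 (turn last)
shift cm [0.1012 0.0651 4.5756]
1221 ((453.6190490722656, -228.70957946777344), 11.091850280761719) [ 0.464  -0.218   0.1112]
```

{"api": "jog_arm", "payload": {"plan": "0 0 0 0.13 0.05 1.5 100;0 0 0 0 0 1.5 100;0 0 0 0 0 1.0 100;0 0 0 0 0 0.55 100;0 0 0 0 0 0 100;0 0 0 0 0 0 255;0 0 0 0 0 0 255;0 0 0 0 0 0 255;0 0 0 0 0 0 255;0 0 0 0 0 0 255", "grip_force": 30}}

```text
time_s: 9.93
position: [0.4535, -0.2289, 0.0742]
tool_rot: [[-0.99, -0.143, 0.002], [-0.143, 0.99, -0.001], [-0.001, -0.002, -1.0]]
ft_force: [-1.0, 1.0, 6.9]
grip_width: 0.0194
gripper_force: 29.5
```

{"api": "jog_arm", "payload": {"plan": "0 0 0 0 0 -0.5 255;0 0 0 0 0 -1 255;0 0 0 0 0 -2 255;0 0 0 0 0 -2.5 255;0 0 0 0 0 -2.5 255;0 0 0 0 0 -2 255;0 0 0 0 0 -1.5 255;0 0 0 0 0 -1 255;0 0 0 0 0 0 255;0 0 0 0 0 0 255", "grip_force": 40}}

```text
time_s: 10.77
position: [0.453, -0.2284, 0.2033]
tool_rot: [[-0.99, -0.143, 0.0], [-0.143, 0.99, -0.0], [-0.0, -0.0, -1.0]]
ft_force: [-0.4, 0.0, -2.8]
grip_width: 0.019
gripper_force: 39.2
```

```bash
python3 w.py w5 pin_handle:.2 pin_tip:.137
python3 - <<'E'
from h import *
to([.5194,.158,.204],98.2)
im=imaging.get_image('side'); save(im,'s5.png',(220,60,460,260),3)
print(models.tip_of('side','pin_tip')[:3])
E
```

```text
10.8167 [ 0.4528 -0.2282  0.2027] [-0.3305  0.1048 -1.3784] [-0.1427  0.9898  0.0009]
pin_handle 0.92 [316.1 270.3] [ 0.4601 -0.2282  0.2   ]
pin_handle 0.81 [292.7 125.1] [ 0.3897 -0.2488  0.2   ]
pin_handle 0.74 [400.  183.7] [ 0.4093 -0.1956  0.2   ]
pin_tip 0.86 [265.6 188.8] [ 0.439  -0.2658  0.137 ]
pin_tip 0.85 [375.9 113. ] [ 0.3798 -0.2017  0.137 ]
pin_tip 0.73 [314.2 215.5] [ 0.4533 -0.2306  0.137 ]
now [ 0.4527 -0.2282  0.2023] yang 98.20163300777973 tilt [-0.0016  0.0013 -1.    ] q6 -138.35516570011444
rz 0.001633007779730633 (turn last)
shift cm [-12.1083  37.2774  -0.1258]
[{'at': [364.0, 296.0], 'confidence': 0.94}, {'at': [341.9, 224.3], 'confidence': 0.69}, {'at': [298.3, 277.9], 'confidence': 0.5}]
```

View pics/s5.png

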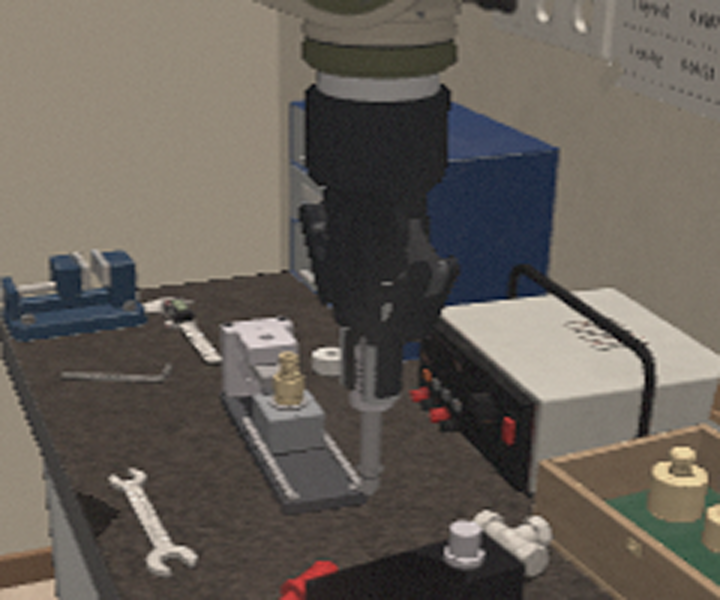

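{"api": "jog_arm", "payload": {"plan": "0 0 0 -0.6 1.8 0 255;0 0 0 -1.1 3.4 0 255;0 0 0 -1.1 3.4 0 255;0 0 0 -1.1 3.4 0 255;0 0 0 -1.1 3.4 0 255;0 0 0 -1.1 3.4 0 255;0 0 0 -1.1 3.4 0 255;0 0 0 -1.1 3.4 0 255;0 0 0 -1.1 3.4 0 255;0 0 0 -1.1 3.4 0 255"}}

```text
time_s: 11.85
position: [0.5106, 0.109, 0.2029]
tool_rot: [[-0.99, -0.143, -0.001], [-0.143, 0.99, -0.0], [0.001, 0.0, -1.0]]
ft_force: [0.3, -0.7, -1.3]
grip_width: 0.0192
gripper_force: 39.3
```

{"api": "jog_arm", "payload": {"plan": "0 0 0 -1.1 3.0 0 255;0 0 0 -0.6 1.3 0 255;0 0 0 0 0 1.5 255;0 0 0 0 0 1.5 255;0 0 0 0 0 0.8 255;0 0 0 0 0 0 255;0 0 0 0 0 0 255"}}

```text
time_s: 12.43
position: [0.5215, 0.1519, 0.1652]
tool_rot: [[-0.99, -0.142, -0.001], [-0.142, 0.99, -0.0], [0.001, 0.0, -1.0]]
ft_force: [0.1, 0.1, -0.5]
grip_width: 0.019
gripper_force: 39.4
```

```bash
python3 w.py w6 hole_mouth:.08 pin_tip:.098 pin_handle:.175
python3 - <<'E'
from h import *
to([.5194,.158,.157],98.2)
im=imaging.get_image('side'); print([(r['confidence'],r['at']) for r in models.tip_of('side','pin_tip')+models.tip_of('side','hole_mouth')])
E
```

```text
12.4833 [0.5218 0.1519 0.1658] [ 0.063  -0.1639 -1.1345] [-0.1422  0.9898 -0.0001]
hole_mouth 0.62 [327.5 204.8] [0.5187 0.1591 0.08  ]
pin_tip 0.94 [317.  216.3] [0.5224 0.1517 0.098 ]
pin_handle 0.73 [319.6 269.4] [0.5206 0.1527 0.175 ]
now [0.5218 0.152  0.1661] yang 98.18259461075208 tilt [ 0.0014  0.0001 -1.    ] q6 -94.43023310044495
rz -0.01740538924792645 (turn last)
shift cm [0.1572 0.6305 0.9061]
[(0.65, [361.4, 297.6]), (0.6, [298.7, 276.6]), (0.75, [307.6, 171.3])]
```

View pics/w6.png

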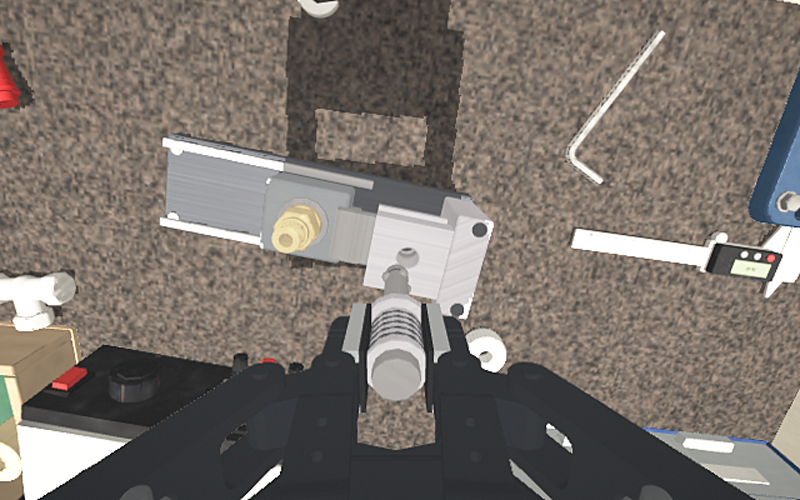

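Tip at scaled pixel (397,270), hole at (407,258), pin upright in the grip. I'll refine the hole position.

Run:
```python
from h import *
im=imaging.get_image('wrist'); P,u,v=cloud(im)
k=(P[:,2]>.076)&(P[:,2]<.087)&(np.hypot(P[:,0]-.52,P[:,1]-.168)<.06)
print('clevis',k.sum(),np.median(P[k],0),cv2.minAreaRect((P[k][:,:2]*1000).astype(np.float32)))
g=cv2.cvtColor(im['pixels'],cv2.COLOR_RGB2GRAY); 
np.set_printoptions(linewidth=200); print(g[192:216,314:338])
```

```text
clevis 5268 [0.5166 0.1762 0.0813] ((520.4436645507812, 168.8808135986328), (67.99798583984375, 64.18447875976562), 86.33854675292969)
[[223 222 224 225 225 227 226 225 225 225 223 221 222 220 219 218 217 215 217 218 219 221 222 225]
 [222 221 222 221 221 222 224 224 224 226 227 226 225 225 223 223 222 222 220 219 218 217 215 217]
 [222 222 221 222 221 222 221 222 221 223 223 224 225 225 226 227 226 226 225 223 223 222 222 220]
 [222 222 222 222 222 222 221 222 223 224 224 225 225 224 224 224 224 225 225 225 226 225 225 225]
 [222 222 222 222 222 222 223 225 225 225 228 218 217 225 225 225 225 223 222 222 223 224 224 225]
 [222 222 222 222 222 223 224 226 200 194 186 150 147 175 183 209 221 222 224 222 221 222 221 222]
 [224 223 223 223 224 225 214 181 121 123  76  73  72  68 102 165 194 203 222 224 223 223 222 221]
 [224 224 225 227 226 208 193 132 104 108  98  99 108 119 146 183 192 171 194 223 224 222 222 222]
 [222 223 224 225 208 161 161 184 179 177 160 157 174 201 189 195 173 133 152 202 224 223 222 221]
 [221 223 224 214 187 136 137 157 187 183 192 191 193 202 177 176 140 137 
[... 711 characters left out ...]
3 223]
 [227 228 228 225 185 177 180 184 185 185 185 187 187 186 185 183 183 180 175 184 208 220 221 220]
 [230 233 226 219 208 192 184 184 184 184 185 185 185 185 184 184 182 176 178 206 212 222 221 220]
 [219 221 180 178 194 198 182 186 188 187 185 184 183 183 183 181 179 184 205 219 222 223 222 222]
 [140 140 144 146 147 146 153 170 184 191 190 187 185 184 184 189 195 211 223 222 225 224 225 223]
 [148 152 155 155 155 153 151 146 152 184 203 199 198 201 200 212 226 224 225 226 225 225 224 224]
 [143 139 137 140 141 139 148 148 144 154 211 225 223 227 227 227 225 226 227 226 226 225 225 225]
 [111 103  99 107 111  99 140 152 151 145 168 212 225 223 223 224 225 226 226 226 226 225 226 226]]
```

{"api": "jog_arm", "payload": {"plan": "0 0 0 0.26 0.65 0 255;0 0 0 0 0 0.8 255;0 0 0 0 0 0.5 255;0 0 0 0 0 0.3 255;0 0 0 0 0 0 255;0 0 0 0 0 0 255"}}

```text
time_s: 13.33
position: [0.5179, 0.1581, 0.149]
tool_rot: [[-0.99, -0.143, -0.001], [-0.143, 0.99, -0.0], [0.001, 0.0, -1.0]]
ft_force: [-0.3, -0.5, -1.4]
grip_width: 0.0191
gripper_force: 39.4
```

{"api": "jog_arm", "payload": {"plan": "0 0 0 0 0 0.2 255;0 0 0 0 0 0.2 255;0 0 0 0 0 0.2 255;0 0 0 0 0 0 255"}}

```text
time_s: 13.67
position: [0.5178, 0.1581, 0.1429]
tool_rot: [[-0.99, -0.143, -0.001], [-0.143, 0.99, -0.0], [0.001, 0.0, -1.0]]
ft_force: [-0.4, 0.2, -1.6]
grip_width: 0.019
gripper_force: 39.4
```

{"api": "jog_arm", "payload": {"plan": "0 0 0 0 0 0.2 255;0 0 0 0 0 0.2 255;0 0 0 0 0 0.1 255;0 0 0 0 0 0 255"}}

```text
time_s: 14.0
position: [0.5182, 0.1582, 0.1382]
tool_rot: [[-0.99, -0.143, 0.0], [-0.143, 0.99, 0.0], [-0.0, -0.0, -1.0]]
ft_force: [2.0, 0.1, -1.5]
grip_width: 0.0191
gripper_force: 39.4
```

{"api": "jog_arm", "payload": {"plan": "0 0 0 0 0 0.2 255;0 0 0 0 0 0.1 255;0 0 0 0 0 0 255"}}

```text
time_s: 14.25
position: [0.5181, 0.1582, 0.1352]
tool_rot: [[-0.99, -0.143, 0.0], [-0.143, 0.99, 0.0], [-0.0, -0.0, -1.0]]
ft_force: [2.1, 0.1, -1.2]
grip_width: 0.0192
gripper_force: 39.4
```

{"api": "jog_arm", "payload": {"plan": "0 0 0 -0.08 0 0.1 255;0 0 0 0 0 0.1 255;0 0 0 0 0 0 255"}}

```text
time_s: 14.5
position: [0.5186, 0.1583, 0.133]
tool_rot: [[-0.99, -0.143, -0.001], [-0.143, 0.99, -0.0], [0.001, -0.0, -1.0]]
ft_force: [1.3, 0.5, -0.9]
grip_width: 0.019
gripper_force: 39.4
```

{"api": "jog_arm", "payload": {"plan": "0 0 0 0 0 0.1 255;0 0 0 0 0 0.1 255;0 0 0 0 0 0 255"}}

```text
time_s: 14.75
position: [0.5188, 0.1583, 0.1313]
tool_rot: [[-0.99, -0.143, 0.0], [-0.143, 0.99, -0.0], [-0.0, -0.0, -1.0]]
ft_force: [-0.7, 0.5, -0.0]
grip_width: 0.0193
gripper_force: 39.7
```

{"api": "jog_arm", "payload": {"plan": "0 0 0 0 0 0.1 255;0 0 0 0 0 0 255"}}

```text
time_s: 14.92
position: [0.5191, 0.1583, 0.1311]
tool_rot: [[-0.99, -0.143, 0.001], [-0.143, 0.99, 0.0], [-0.001, -0.0, -1.0]]
ft_force: [-0.8, -0.0, 6.1]
grip_width: 0.0192
gripper_force: 40.4
```

{"api": "jog_arm", "payload": {"plan": "0 0 0 0 0 0.1 255;0 0 0 0 0 0 255"}}

```text
time_s: 15.08
position: [0.5194, 0.1584, 0.1309]
tool_rot: [[-0.99, -0.143, 0.003], [-0.143, 0.99, 0.0], [-0.003, -0.0, -1.0]]
ft_force: [-2.4, -0.4, 12.7]
grip_width: 0.0191
gripper_force: 40.9
```

{"api": "jog_arm", "payload": {"plan": "0 0 0 0 0 -0.2 255;0 0 0 0 0 0 255;0 0 0 0 0 0 140;0 0 0 0 0 0 120;0 0 0 0 0 0 100;0 0 0 0 0 0 100"}}

```text
time_s: 15.58
position: [0.5187, 0.1583, 0.1311]
tool_rot: [[-0.99, -0.143, -0.0], [-0.143, 0.99, -0.0], [0.0, 0.0, -1.0]]
ft_force: [-1.0, -0.0, -0.5]
grip_width: 0.0517
gripper_force: 0.0
```

{"api": "jog_arm", "payload": {"plan": "0 0 0 0 0 -1 100;0 0 0 0 0 -2 100;0 0 0 0 0 -2 100;0 0 0 0 0 -1.5 100;0 0 0 0 0 -1 100;0 0 0 0 0 0 255;0 0 0 0 0 0 255;0 0 0 0 0 0 255;0 0 0 0 0 0 255;0 0 0 0 0 0 255"}}

```text
time_s: 16.42
position: [0.5185, 0.1583, 0.2056]
tool_rot: [[-0.99, -0.143, -0.001], [-0.143, 0.99, -0.0], [0.001, 0.0, -1.0]]
ft_force: [-0.7, -0.2, -0.1]
grip_width: 0.0002
gripper_force: 0.0
```

```bash
python3 w.py w7 pin_handle:.142
python3 - <<'E'
from h import *
P=np.load('cl.npz')['P']
for z0,z1 in ((.162,.172),(.156,.1605),(.14,.156)):
    k=(P[:,2]>z0)&(P[:,2]<z1)&(np.hypot(P[:,0]-.519,P[:,1]-.1583)<.02)
    if k.sum(): print(k.sum(),cv2.minEnclosingCircle((P[k][:,:2]*1000).astype(np.float32)),np.median(P[k],0))
im=imaging.get_image('side');save(im,'s7.png',(250,80,400,230),4)
print(models.tip_of('side','pin_handle'))
E
```

```text
16.4667 [0.5186 0.1583 0.2057] [-0.4027  0.1668 -0.4017] [-0.1426  0.9898  0.    ]
pin_handle 0.65 [316.7 213.3] [0.516  0.1574 0.142 ]
512 ((519.3539428710938, 157.92588806152344), 8.020018577575684) [0.5184 0.1577 0.1662]
253 ((519.4552001953125, 158.01589965820312), 11.009867668151855) [0.5143 0.1556 0.1599]
194 ((517.7158203125, 157.4447021484375), 9.932848930358887) [0.5108 0.1566 0.1471]
[{'at': [320.7, 293.9], 'confidence': 0.92}, {'at': [307.0, 152.9], 'confidence': 0.75}, {'at': [324.7, 254.8], 'confidence': 0.75}]
```

View pics/s7.png

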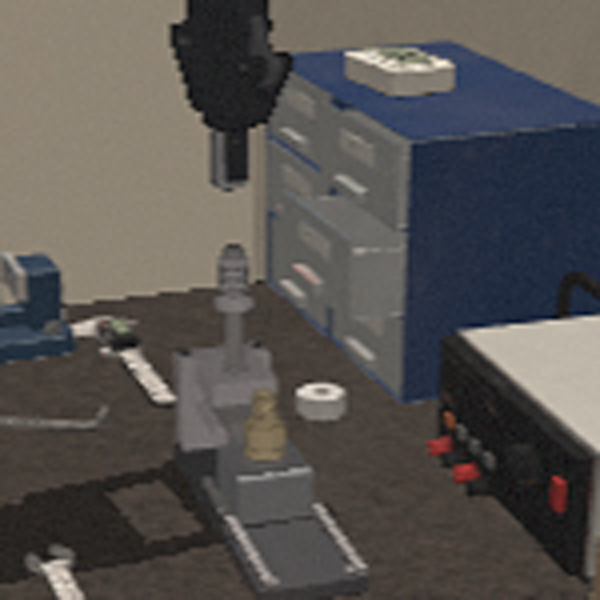

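{"api": "jog_arm", "payload": {"plan": "0 0 0 -0.08 0 1.5 255;0 0 0 0 0 1.2 255;0 0 0 0 0 0.7 255;0 0 0 0 0 0 255;0 0 0 0 0 0.2 255;0 0 0 0 0 0.2 255;0 0 0 0 0 0 255"}}

```text
time_s: 17.2
position: [0.5197, 0.1584, 0.1685]
tool_rot: [[-0.99, -0.143, 0.0], [-0.143, 0.99, 0.0], [-0.0, -0.0, -1.0]]
ft_force: [-0.4, 0.3, 0.3]
grip_width: 0.0002
gripper_force: 0.0
```

{"api": "jog_arm", "payload": {"plan": "0 0 0 0 0 0.2 255;0 0 0 0 0 0.1 255;0 0 0 0 0 0 255"}}

```text
time_s: 17.45
position: [0.5195, 0.1584, 0.1652]
tool_rot: [[-0.99, -0.143, -0.0], [-0.143, 0.99, -0.0], [0.0, -0.0, -1.0]]
ft_force: [0.8, -0.2, 0.2]
grip_width: 0.0001
gripper_force: 0.0
```

{"api": "jog_arm", "payload": {"plan": "0 0 0 0 0 0.1 255;0 0 0 0 0 0.1 255;0 0 0 0 0 0 255"}}

```text
time_s: 17.7
position: [0.5198, 0.1584, 0.1637]
tool_rot: [[-0.99, -0.143, 0.001], [-0.143, 0.99, 0.0], [-0.001, -0.0, -1.0]]
ft_force: [-0.4, -0.7, 3.5]
grip_width: -0.0001
gripper_force: 2.0
```

{"api": "jog_arm", "payload": {"plan": "0 0 0 0 0 0.1 255;0 0 0 0 0 0.1 255;0 0 0 0 0 0 255"}}

```text
time_s: 17.95
position: [0.5194, 0.1584, 0.1611]
tool_rot: [[-0.99, -0.143, -0.0], [-0.143, 0.99, -0.0], [0.0, 0.0, -1.0]]
ft_force: [-0.9, 0.4, 0.7]
grip_width: 0.0004
gripper_force: 0.0
```

{"api": "jog_arm", "payload": {"plan": "0 0 0 0 0 0.1 255;0 0 0 0 0 0.1 255;0 0 0 0 0 0 255"}}

```text
time_s: 18.2
position: [0.5193, 0.1584, 0.1587]
tool_rot: [[-0.99, -0.143, -0.001], [-0.143, 0.99, -0.0], [0.001, 0.0, -1.0]]
ft_force: [-0.5, 0.2, -0.4]
grip_width: 0.0
gripper_force: 0.0
```

Run:
```python
from h import *
im=imaging.get_image('side');save(im,'s8.png',(250,80,400,230),4)
im=imaging.get_image('wrist'); P,u,v=cloud(im)
print([(r['confidence'],r['at'],onz(im,[r['at']],.142)[0]) for r in models.tip_of('wrist','pin_handle')])
for z0,z1 in ((.085,.11),(.11,.14),(.14,.17)):
    k=(P[:,2]>z0)&(P[:,2]<z1)&(np.hypot(P[:,0]-.519,P[:,1]-.1583)<.025)
    if k.sum(): print(k.sum(),P[k].min(0),P[k].max(0),np.median(P[k],0))
```

```text
[]
46 [0.5087 0.1452 0.0851] [0.5201 0.1691 0.1099] [0.5149 0.1569 0.0886]
868 [0.5081 0.145  0.11  ] [0.5284 0.1705 0.1398] [0.5129 0.1564 0.1181]
627 [0.5059 0.1447 0.1401] [0.5241 0.1691 0.17  ] [0.513  0.1563 0.1438]
```

View pics/s8.png

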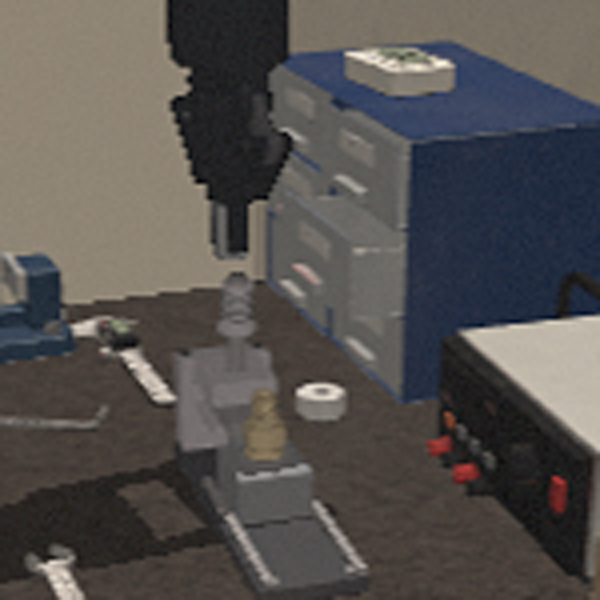

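The button drew the balls in and the pin has dropped about 10 mm into the hole, still upright. I'll keep pushing down.

{"api": "jog_arm", "payload": {"plan": "0 0 0 0 0 0.1 255;0 0 0 0 0 0.1 255;0 0 0 0 0 0.1 255;0 0 0 0 0 0 255"}}

```text
time_s: 18.68
position: [0.5194, 0.1584, 0.1561]
tool_rot: [[-0.99, -0.143, -0.0], [-0.143, 0.99, -0.0], [0.0, 0.0, -1.0]]
ft_force: [0.7, 0.7, -0.0]
grip_width: -0.0005
gripper_force: 0.0
```

{"api": "jog_arm", "payload": {"plan": "0 0 0 0 0 0.1 255;0 0 0 0 0 0.1 255;0 0 0 0 0 0 255"}}

```text
time_s: 18.93
position: [0.5195, 0.1584, 0.1541]
tool_rot: [[-0.99, -0.143, -0.0], [-0.143, 0.99, -0.0], [0.0, 0.0, -1.0]]
ft_force: [0.3, 0.5, 0.2]
grip_width: -0.0
gripper_force: 0.0
```

{"api": "jog_arm", "payload": {"plan": "0 0 0 0 0 0.1 255;0 0 0 0 0 0.1 255;0 0 0 0 0 0 255"}}

```text
time_s: 19.18
position: [0.5195, 0.1584, 0.1521]
tool_rot: [[-0.99, -0.143, -0.0], [-0.143, 0.99, -0.0], [0.0, -0.0, -1.0]]
ft_force: [0.4, -0.2, -0.3]
grip_width: 0.0001
gripper_force: 0.0
```

{"api": "jog_arm", "payload": {"plan": "0 0 0 0 0 0.1 255;0 0 0 0 0 0.1 255;0 0 0 0 0 0 255"}}

```text
time_s: 19.43
position: [0.5195, 0.1584, 0.1501]
tool_rot: [[-0.99, -0.143, -0.0], [-0.143, 0.99, -0.0], [0.0, -0.0, -1.0]]
ft_force: [-0.1, 0.5, -0.1]
grip_width: 0.0
gripper_force: 0.0
```

{"api": "jog_arm", "payload": {"plan": "0 0 0 0 0 0.1 255;0 0 0 0 0 0.1 255;0 0 0 0 0 0 255"}}

```text
time_s: 19.68
position: [0.5195, 0.1584, 0.1481]
tool_rot: [[-0.99, -0.143, -0.0], [-0.143, 0.99, -0.0], [0.0, 0.0, -1.0]]
ft_force: [0.3, -0.1, 0.1]
grip_width: -0.0001
gripper_force: 0.0
```

{"api": "jog_arm", "payload": {"plan": "0 0 0 0 0 0.1 255;0 0 0 0 0 0.1 255;0 0 0 0 0 0 255"}}

```text
time_s: 19.93
position: [0.5195, 0.1584, 0.1461]
tool_rot: [[-0.99, -0.143, -0.0], [-0.143, 0.99, -0.0], [0.0, 0.0, -1.0]]
ft_force: [0.7, 0.8, 0.2]
grip_width: 0.0002
gripper_force: 0.0
```

Run:
```python
from h import *
im=imaging.get_image('side')
T=np.array(im['world_from_camera']);o=T[:3,3]
for r in models.tip_of('side','pin_handle'):
    d=(rays(im,[r['at']])@T[:3,:3].T)[0]; t=(.1584-o[1])/d[1]; print(r['confidence'],r['at'],o+t*d)
P,u,v=cloud(im); k=(np.hypot(P[:,0]-.519,P[:,1]-.155)<.02)&(P[:,2]>.08)&(P[:,2]<.2)
print(np.histogram(P[k][:,2],bins=np.arange(.08,.2,.004)))
```

```text
0.81 [318.7, 293.5] [ 0.5499  0.1584 -0.3368]
0.61 [309.6, 159.7] [0.5248 0.1584 0.115 ]
0.57 [324.9, 254.5] [ 0.5701  0.1584 -0.1954]
(array([54,  5,  7,  7,  9,  4,  4, 11, 18, 12, 14, 10, 12,  8,  9, 17, 10,
       12,  9, 12, 14, 13, 12, 12, 15, 19, 10,  8, 10]), array([0.08 , 0.084, 0.088, 0.092, 0.096, 0.1  , 0.104, 0.108, 0.112,
       0.116, 0.12 , 0.124, 0.128, 0.132, 0.136, 0.14 , 0.144, 0.148,
       0.152, 0.156, 0.16 , 0.164, 0.168, 0.172, 0.176, 0.18 , 0.184,
       0.188, 0.192, 0.196]))
```

{"api": "jog_arm", "payload": {"plan": "0 0 0 0 0 0.1 255;0 0 0 0 0 0.1 255;0 0 0 0 0 0.1 255;0 0 0 0 0 0 255"}}

```text
time_s: 20.37
position: [0.5195, 0.1584, 0.143]
tool_rot: [[-0.99, -0.143, -0.001], [-0.143, 0.99, -0.0], [0.001, 0.0, -1.0]]
ft_force: [0.3, 1.0, 0.3]
grip_width: 0.0005
gripper_force: 0.0
```

{"api": "jog_arm", "payload": {"plan": "0 0 0 0 0 0.1 255;0 0 0 0 0 0.1 255;0 0 0 0 0 0 255"}}

```text
time_s: 20.62
position: [0.5195, 0.1584, 0.141]
tool_rot: [[-0.99, -0.143, -0.001], [-0.143, 0.99, -0.0], [0.001, 0.0, -1.0]]
ft_force: [0.2, 0.6, 0.7]
grip_width: -0.0
gripper_force: 0.0
```

{"api": "jog_arm", "payload": {"plan": "0 0 0 0 0 0.1 255;0 0 0 0 0 0.1 255;0 0 0 0 0 0 255"}}

```text
time_s: 20.87
position: [0.5195, 0.1584, 0.1391]
tool_rot: [[-0.99, -0.143, -0.0], [-0.143, 0.99, -0.0], [0.0, -0.0, -1.0]]
ft_force: [0.8, 0.3, -0.2]
grip_width: 0.0001
gripper_force: 0.0
```

{"api": "jog_arm", "payload": {"plan": "0 0 0 0 0 0.1 255;0 0 0 0 0 0.1 255;0 0 0 0 0 0 255"}}

```text
time_s: 21.12
position: [0.5195, 0.1584, 0.1371]
tool_rot: [[-0.99, -0.143, -0.0], [-0.143, 0.99, -0.0], [0.0, 0.0, -1.0]]
ft_force: [-0.1, 0.3, -0.3]
grip_width: 0.0002
gripper_force: 0.0
```

{"api": "jog_arm", "payload": {"plan": "0 0 0 0 0 0.1 255;0 0 0 0 0 0.1 255;0 0 0 0 0 0 255"}}

```text
time_s: 21.37
position: [0.5195, 0.1584, 0.1351]
tool_rot: [[-0.99, -0.143, -0.0], [-0.143, 0.99, -0.0], [0.0, 0.0, -1.0]]
ft_force: [0.4, 0.6, 0.7]
grip_width: -0.0002
gripper_force: 0.0
```

{"api": "jog_arm", "payload": {"plan": "0 0 0 0 0 0.1 255;0 0 0 0 0 0.1 255;0 0 0 0 0 0 255"}}

```text
time_s: 21.62
position: [0.5195, 0.1584, 0.1331]
tool_rot: [[-0.99, -0.143, -0.0], [-0.143, 0.99, -0.0], [0.0, 0.0, -1.0]]
ft_force: [0.5, -0.2, -0.7]
grip_width: -0.0001
gripper_force: 0.0
```

{"api": "jog_arm", "payload": {"plan": "0 0 0 0 0 0.1 255;0 0 0 0 0 0.1 255;0 0 0 0 0 0 255"}}

```text
time_s: 21.87
position: [0.5196, 0.1584, 0.1312]
tool_rot: [[-0.99, -0.143, -0.0], [-0.143, 0.99, -0.0], [0.0, -0.0, -1.0]]
ft_force: [0.4, 0.8, -0.0]
grip_width: -0.0
gripper_force: 0.0
```

{"api": "jog_arm", "payload": {"plan": "0 0 0 0 0 0.1 255;0 0 0 0 0 0.1 255;0 0 0 0 0 0 255"}}

```text
time_s: 22.12
position: [0.5194, 0.1584, 0.129]
tool_rot: [[-0.99, -0.143, -0.001], [-0.143, 0.99, -0.0], [0.001, 0.0, -1.0]]
ft_force: [0.2, -0.5, -0.2]
grip_width: 0.0002
gripper_force: 0.0
```

{"api": "jog_arm", "payload": {"plan": "0 0 0 0 0 0.1 255;0 0 0 0 0 0.1 255;0 0 0 0 0 0 255"}}

```text
time_s: 22.37
position: [0.5195, 0.1584, 0.1271]
tool_rot: [[-0.99, -0.143, -0.0], [-0.143, 0.99, -0.0], [0.0, 0.0, -1.0]]
ft_force: [-0.1, -0.1, -0.2]
grip_width: 0.0002
gripper_force: 0.0
```

Run:
```python
from h import *
im=imaging.get_image('side');save(im,'s9.png',(250,80,400,230),4)
T=np.array(im['world_from_camera']);o=T[:3,3]
for r in models.tip_of('side','pin_handle'):
    d=(rays(im,[r['at']])@T[:3,:3].T)[0]; t=(.1584-o[1])/d[1]; print(r['confidence'],r['at'],o+t*d)
for r in models.outline_of('side','pin_handle'): print(r['confidence'],r['bbox'])
g=im['pixels']
# expected pixel rows for z on axis
R=np.linalg.inv(T)
f=200/np.tan(np.radians(im['fov_y'])/2);K=np.array([[f,0,im['cx']],[0,f,im['cy']],[0,0,1]])
for z in (.08,.097,.12,.127,.142,.165): print(z,cv2.projectPoints(np.array([[.5195,.1584,z]]),cv2.Rodrigues(R[:3,:3])[0],R[:3,3],K,np.array(im['distortion'],float))[0].ravel())
```

```text
0.72 [321.2, 293.4] [ 0.5583  0.1584 -0.3388]
0.68 [313.4, 192.6] [0.5348 0.1584 0.0168]
0.53 [304.7, 163.2] [0.5109 0.1584 0.1069]
0.53 [322.7, 254.5] [ 0.563   0.1584 -0.1937]
0.75 [336.6, 292.1, 52.3, 9.2]
0.61 [315.8, 260.6, 34.8, 25.9]
0.46 [308.7, 165.4, 10.4, 14.1]
0.08 [307.8975 172.1662]
0.097 [307.8151 166.2695]
0.12 [307.7015 158.163 ]
0.127 [307.6665 155.6659]
0.142 [307.5907 150.2668]
0.165 [307.4724 141.8583]
```

The side outline now spans rows 158–172, so the pin's top is near z = 0.12. It looks like it slid home on its own, so I'll confirm by touch.

{"api": "jog_arm", "payload": {"plan": "0 0 0 0 0 0.2 255;0 0 0 0 0 0.2 255;0 0 0 0 0 0.1 255;0 0 0 0 0 0 255"}}

```text
time_s: 22.85
position: [0.5194, 0.1584, 0.1219]
tool_rot: [[-0.99, -0.143, -0.001], [-0.143, 0.99, -0.0], [0.001, 0.0, -1.0]]
ft_force: [0.6, 0.3, -0.1]
grip_width: 0.0
gripper_force: 0.0
```

{"api": "jog_arm", "payload": {"plan": "0 0 0 0 0 0.1 255;0 0 0 0 0 0.1 255;0 0 0 0 0 0 255;0 0 0 0 0 0 255"}}

```text
time_s: 23.18
position: [0.5196, 0.1584, 0.1203]
tool_rot: [[-0.99, -0.143, -0.0], [-0.143, 0.99, -0.0], [0.0, 0.0, -1.0]]
ft_force: [-0.5, -0.4, -0.4]
grip_width: 0.0001
gripper_force: 0.0
```

{"api": "jog_arm", "payload": {"plan": "0 0 0 0 0 0.1 255;0 0 0 0 0 0 255;0 0 0 0 0 0 255"}}

```text
time_s: 23.43
position: [0.5197, 0.1584, 0.1195]
tool_rot: [[-0.99, -0.143, 0.0], [-0.143, 0.99, 0.0], [-0.0, -0.0, -1.0]]
ft_force: [-1.3, -0.3, 3.7]
grip_width: 0.0001
gripper_force: 1.6
```

{"api": "jog_arm", "payload": {"plan": "0 0 0 0 0 0.1 255;0 0 0 0 0 0 255;0 0 0 0 0 0 255"}}

```text
time_s: 23.68
position: [0.5197, 0.1584, 0.1184]
tool_rot: [[-0.99, -0.143, 0.0], [-0.143, 0.99, 0.0], [-0.0, -0.0, -1.0]]
ft_force: [-1.3, 1.2, 4.1]
grip_width: -0.0002
gripper_force: 1.9
```

{"api": "jog_arm", "payload": {"plan": "0 0 0 0 0 0.1 255;0 0 0 0 0 0.1 255;0 0 0 0 0 0 255;0 0 0 0 0 0 255"}}

```text
time_s: 24.02
position: [0.5197, 0.1584, 0.1164]
tool_rot: [[-0.99, -0.143, 0.0], [-0.143, 0.99, 0.0], [-0.0, -0.0, -1.0]]
ft_force: [0.1, 0.7, 5.6]
grip_width: -0.0003
gripper_force: 2.6
```

{"api": "jog_arm", "payload": {"plan": "0 0 0 0 0 0.1 255;0 0 0 0 0 0.05 255;0 0 0 0 0 0 255;0 0 0 0 0 0 255"}}

```text
time_s: 24.35
position: [0.5198, 0.1585, 0.1159]
tool_rot: [[-0.99, -0.143, 0.001], [-0.143, 0.99, 0.0], [-0.001, -0.0, -1.0]]
ft_force: [-3.1, -0.4, 13.6]
grip_width: -0.0001
gripper_force: 6.9
```

Pin seated: the button bottoms at 0.116. Next I back off and let the button spring out, then grip for the tug.

{"api": "jog_arm", "payload": {"plan": "0 0 0 0 0 -0.4 255;0 0 0 0 0 -0.6 255;0 0 0 0 0 -1.5 255;0 0 0 0 0 -1.0 255;0 0 0 0 0 0 100;0 0 0 0 0 0 100;0 0 0 0 0 0 100;0 0 0 0 0 0 100;0 0 0 0 0 0 100;0 0 0 0 0 0 100"}}

```text
time_s: 25.18
position: [0.5194, 0.1584, 0.1493]
tool_rot: [[-0.99, -0.143, -0.001], [-0.143, 0.99, -0.0], [0.001, 0.0, -1.0]]
ft_force: [0.3, 0.5, 0.1]
grip_width: 0.052
gripper_force: 0.0
```

Run:
```python
from h import *
im=imaging.get_image('wrist'); P,u,v=cloud(im)
for z0,z1 in ((.1165,.126),(.11,.1165),(.096,.126)):
    k=(P[:,2]>z0)&(P[:,2]<z1)&(np.hypot(P[:,0]-.5195,P[:,1]-.1583)<.018)
    if k.sum(): print(k.sum(),cv2.minEnclosingCircle((P[k][:,:2]*1000).astype(np.float32)),np.median(P[k],0))
to([.5195,.1583,.089])
```

```text
597 ((519.0288696289062, 158.07315063476562), 9.882882118225098) [0.5183 0.1578 0.1212]
393 ((519.0562744140625, 158.18258666992188), 11.191601753234863) [0.514  0.1568 0.1152]
1209 ((519.0562744140625, 158.18258666992188), 11.191601753234863) [0.5155 0.1574 0.1164]
now [0.5195 0.1584 0.1494] yang 98.20220269001443 tilt [-0.0007 -0.     -1.    ] q6 -93.7378525662444
shift cm [-0.0072 -0.0129  6.0427]
```

{"api": "jog_arm", "payload": {"plan": "0 0 0 0.04 0 1.5 100;0 0 0 0 0 1.5 100;0 0 0 0 0 1.5 100;0 0 0 0 0 1.0 100;0 0 0 0 0 0.5 100;0 0 0 0 0 0 100;0 0 0 0 0 0 100"}}

```text
time_s: 25.82
position: [0.5194, 0.1584, 0.0901]
tool_rot: [[-0.99, -0.143, 0.0], [-0.143, 0.99, 0.0], [-0.0, 0.0, -1.0]]
ft_force: [-1.2, 0.2, 0.2]
grip_width: 0.0521
gripper_force: 0.0
```

{"api": "jog_arm", "payload": {"plan": "0 0 0 0 0 0 255;0 0 0 0 0 0 255;0 0 0 0 0 0 255;0 0 0 0 0 0 255;0 0 0 0 0 0 255", "grip_force": 60}}

```text
time_s: 26.23
position: [0.5195, 0.1584, 0.0906]
tool_rot: [[-0.99, -0.143, 0.002], [-0.143, 0.99, 0.0], [-0.002, -0.0, -1.0]]
ft_force: [-1.0, -0.3, 6.2]
grip_width: 0.0181
gripper_force: 58.4
```

{"api": "jog_arm", "payload": {"plan": "0 0 0 0 0 -0.1 255;0 0 0 0 0 -0.1 255;0 0 0 0 0 0 255"}}

```text
time_s: 26.48
position: [0.5193, 0.1584, 0.0919]
tool_rot: [[-0.99, -0.143, 0.0], [-0.143, 0.99, 0.0], [-0.0, 0.0, -1.0]]
ft_force: [0.5, 0.3, -1.3]
grip_width: 0.0183
gripper_force: 58.6
```

{"api": "jog_arm", "payload": {"plan": "0 0 0 0 0 -0.1 255;0 0 0 0 0 0 255"}}

```text
time_s: 26.65
position: [0.5192, 0.1584, 0.0928]
tool_rot: [[-0.99, -0.143, 0.0], [-0.143, 0.99, 0.0], [-0.0, 0.0, -1.0]]
ft_force: [0.8, -0.4, -1.4]
grip_width: 0.0184
gripper_force: 58.6
```

{"api": "jog_arm", "payload": {"plan": "0 0 0 0 0 -0.1 255;0 0 0 0 0 0 255"}}

```text
time_s: 26.82
position: [0.5192, 0.1584, 0.0939]
tool_rot: [[-0.99, -0.143, 0.0], [-0.143, 0.99, -0.0], [-0.0, -0.0, -1.0]]
ft_force: [0.6, 0.7, -1.8]
grip_width: 0.0185
gripper_force: 58.6
```

{"api": "jog_arm", "payload": {"plan": "0 0 0 0 0 -0.1 255;0 0 0 0 0 0 255"}}

```text
time_s: 26.98
position: [0.5192, 0.1584, 0.0949]
tool_rot: [[-0.99, -0.143, 0.0], [-0.143, 0.99, 0.0], [-0.0, -0.0, -1.0]]
ft_force: [0.9, -0.6, -0.8]
grip_width: 0.0183
gripper_force: 58.6
```

{"api": "jog_arm", "payload": {"plan": "0 0 0 0 0 -0.1 255;0 0 0 0 0 0 255"}}

```text
time_s: 27.15
position: [0.5191, 0.1584, 0.0955]
tool_rot: [[-0.99, -0.143, -0.0], [-0.143, 0.99, -0.0], [0.0, 0.0, -1.0]]
ft_force: [2.2, -0.2, -5.3]
grip_width: 0.0184
gripper_force: 58.9
```

{"api": "jog_arm", "payload": {"plan": "0 0 0 0 0 -0.1 255;0 0 0 0 0 0 255"}}

```text
time_s: 27.32
position: [0.5189, 0.1583, 0.0958]
tool_rot: [[-0.99, -0.143, -0.001], [-0.143, 0.99, -0.0], [0.001, 0.0, -1.0]]
ft_force: [5.2, 0.5, -15.0]
grip_width: 0.0181
gripper_force: 59.1
```

{"api": "jog_arm", "payload": {"plan": "0 0 0 0 0 0.02 255;0 0 0 0 0 0 255;0 0 0 0 0 0 255;0 0 0 0 0 0 255;0 0 0 0 0 0 255;0 0 0 0 0 0 255;0 0 0 0 0 0 255"}}

```text
time_s: 27.9
position: [0.5189, 0.1583, 0.0959]
tool_rot: [[-0.99, -0.143, -0.001], [-0.143, 0.99, -0.0], [0.001, 0.0, -1.0]]
ft_force: [6.1, 1.5, -19.5]
grip_width: 0.0177
gripper_force: 59.0
```

{"api": "jog_arm", "payload": {"plan": "0 0 0 0 0 0.07 255;0 0 0 0 0 0 255;0 0 0 0 0 0 255"}}

```text
time_s: 28.15
position: [0.519, 0.1583, 0.0957]
tool_rot: [[-0.99, -0.143, -0.001], [-0.143, 0.99, -0.0], [0.001, -0.0, -1.0]]
ft_force: [3.3, 0.2, -16.6]
grip_width: 0.0186
gripper_force: 59.3
```

{"api": "jog_arm", "payload": {"plan": "0 0 0 0 0 0.04 255;0 0 0 0 0 0 255;0 0 0 0 0 0 255"}}

```text
time_s: 28.4
position: [0.5191, 0.1584, 0.0956]
tool_rot: [[-0.99, -0.143, -0.0], [-0.143, 0.99, -0.0], [0.0, -0.0, -1.0]]
ft_force: [1.7, 1.2, -10.7]
grip_width: 0.0182
gripper_force: 59.4
```

{"api": "jog_arm", "payload": {"plan": "0 0 0 0 0 0 255;0 0 0 0 0 0 255;0 0 0 0 0 0 255;0 0 0 0 0 0 255"}}

```text
time_s: 28.73
position: [0.5191, 0.1584, 0.0956]
tool_rot: [[-0.99, -0.143, 0.0], [-0.143, 0.99, -0.0], [-0.0, -0.0, -1.0]]
ft_force: [1.4, 0.3, -10.6]
grip_width: 0.0183
gripper_force: 59.5
```

{"api": "jog_arm", "payload": {"plan": "0 0 0 0 0 -0.02 255;0 0 0 0 0 0 255;0 0 0 0 0 0 255;0 0 0 0 0 0 255;0 0 0 0 0 0 255;0 0 0 0 0 0 255;0 0 0 0 0 0 255;0 0 0 0 0 0 255"}}

```text
time_s: 29.4
position: [0.5191, 0.1584, 0.0957]
tool_rot: [[-0.99, -0.143, -0.0], [-0.143, 0.99, -0.0], [0.0, 0.0, -1.0]]
ft_force: [1.2, -0.0, -12.6]
grip_width: 0.0183
gripper_force: 59.4
```

Held steadily at about 12.6 N. Now I lower the pin, release it and retreat.

{"api": "jog_arm", "payload": {"plan": "0 0 0 0 0 0.15 255;0 0 0 0 0 0.2 255;0 0 0 0 0 0.15 255;0 0 0 0 0 0 255;0 0 0 0 0 0 150;0 0 0 0 0 0 100;0 0 0 0 0 0 100;0 0 0 0 0 0 100"}}

```text
time_s: 30.07
position: [0.5194, 0.1584, 0.091]
tool_rot: [[-0.99, -0.143, 0.001], [-0.143, 0.99, 0.0], [-0.001, -0.0, -1.0]]
ft_force: [-0.7, 0.3, 0.0]
grip_width: 0.0521
gripper_force: 0.0
```

{"api": "jog_arm", "payload": {"plan": "0 0 0 0 0 -1 100;0 0 0 0 0 -2 100;0 0 0 0 0 -3 100;0 0 0 0 0 -3 100;0 0 0 0 0 -2 100;0 0 0 -2 0 0 100;0 0 0 -2 0 0 100;0 0 0 0 0 0 100;0 0 0 0 0 0 100"}}

```text
time_s: 30.82
position: [0.5589, 0.1641, 0.2009]
tool_rot: [[-0.99, -0.143, -0.0], [-0.143, 0.99, -0.0], [0.0, 0.0, -1.0]]
ft_force: [0.0, -0.7, -0.3]
grip_width: 0.052
gripper_force: 0.0
```

Run:
```python
from h import *
im=imaging.get_image('wrist'); save(im,'w10.png',s=1.25); P,u,v=cloud(im)
for z0,z1 in ((.117,.135),(.11,.117)):
    k=(P[:,2]>z0)&(P[:,2]<z1)&(np.hypot(P[:,0]-.519,P[:,1]-.1583)<.018)
    if k.sum(): print(k.sum(),cv2.minEnclosingCircle((P[k][:,:2]*1000).astype(np.float32)),np.median(P[k],0))
k=(P[:,2]>.085)&(P[:,2]<.096)&(np.hypot(P[:,0]-.515,P[:,1]-.088)<.03); print('spigot',cv2.minEnclosingCircle((P[k][:,:2]*1000).astype(np.float32)))
print(env.observe()['ft_force'])
```

```text
408 ((519.28369140625, 157.7422332763672), 7.881917953491211) [0.519  0.1576 0.1213]
308 ((519.2697143554688, 157.8692169189453), 10.897871971130371) [0.5171 0.1577 0.1153]
spigot ((515.0065307617188, 87.95523834228516), 8.188033103942871)
[-1.3795  0.2956 -0.5964]
```

View pics/w10.png

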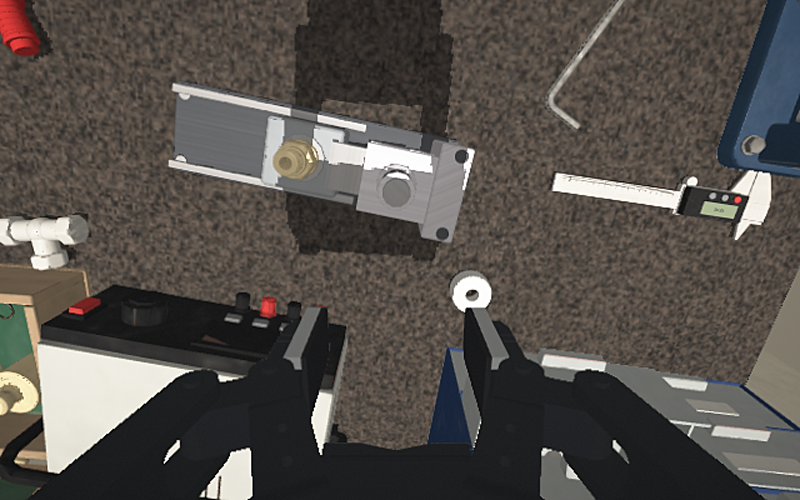

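The pin stands upright in the clevis at (397,187) with its button out. The adapter at (295,160) is home, and the tee and nut are untouched.

```bash
python3 -c "
from rig import job
print(job.close_job())"
```

```text
the job is handed in; nothing more can be done
None
```

The job is handed in at about 31 s: the carriage is home and locked by the ball-lock pin, upright with its button out. The tug peaked near 19.5 N, over the 10–15 N asked but under 30 N, before I eased it and held 10.6–12.6 N for just over a second; the judge returned no verdict.

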